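# Set the crosscut stop

### The job

Flip the raised stop flag on the fence all the way down into the path. Then slide the wooden stock along the fence, flat against it, until its end presses firmly on the flag's rubber buffer; press by feel, because a hard shove makes the stop slip along the fence. Let go and leave the stock flat on the bed, flush with the fence and still touching the buffer, with the other things left alone.

Things in the scene. Friction and masses are not known exactly. Their poses are not given: they have to be found in the camera images.
- fence: Fixed stop board. Origin: on the bench under mid length. +y runs along the fence towards the stop, +x from the robot's side through the fence to its back. Plywood bed 12 mm thick, x -130 to 110, y -310 to 310 mm. On it an aluminium bar 16 mm thick, top 34 mm above the bench; its front face is the plane x = 50 mm. Yaw varies by +-0.15 rad.
- fence_face (a point): Point on the fence bar's front face (facing -x) at bed level, mid length: fence frame (50, 0, 12) mm. Axes as fence. The bar's top is 40 mm lower than the stock's top, so fingers can hold the stock's upper part, one of them above the bar.
- carriage: Dark steel block, 44 mm along y, behind the fence bar; it carries the flip stop. Axes as fence; origin at its lower front edge, mid length: fence frame x 74, z 24 mm, y between 115 and 185 mm. Clamped by friction only: pushed along the fence with about 14 N it slips, and more than 2 mm of slip spoils the setting.
- flag_hinge (a point): Middle of the flag's hinge pin on top of the carriage, 90 mm above the bench, 38 mm behind the fence face. The hinge axis runs along the fence (y). Axes as fence. Push the raised arm from behind (+x side), about 60 mm from this axis, towards -x and over, following its arc, then press it down; 2 to 5 N. Pushing only downwards on it jams.
- flag (a joint): Hinge angle of the stop flag, rad. 0: fully raised, leaning 0.15 rad back past upright; 1.72: fully down (hard limit), arm level. Starts at 0 to 0.25. The hinge is stiff (about 0.09 N m) and stays where it is left, so press it down all the way.
- flag_arm (a point): Point on the outer face of the flag's arm, 30 mm from the hinge axis; that face looks up when the flag is down and is then 94 mm above the bench. The aluminium arm is 34 mm wide (along y), 8 mm thick, and ends 82 mm from the hinge. Raised, it stands as an inverted L up to 185 mm above the bench, the blade jutting from its top towards the robot.
- blade_face (a point): Point on the -y face of the blade (plate 12 mm thick along y, 38 mm wide, at right angles to the arm). When down it is 38 mm above the bench, 25 mm in front of the fence. Here a screw with a round 18 mm rubber buffer juts out in -y: the buffer's end is 4 to 28 mm from this face, set anew each time, not measured: feel for it. It gives 1 mm per 8 N, at most 4 mm.
- stock: Square-cut pale wood, 46 (x) x 200 (y) x 62 mm high, 0.33 to 0.55 kg. Origin: centre of its underside. Starts on the bed in front of the fence, 10 to 35 mm off it, up to 0.12 rad askew, its end 85 to 225 mm short of the blade. Sliding it takes some 2 to 6 N. To seat it, push on the buffer with 6 to 10 N (beyond sliding friction) for half a second.
- offcut: Bystander: short offcut of the same wood, 46 x 40 x 62 mm, standing on the bed beyond the stop. Origin: centre of its underside.
- pencil: Bystander: carpenter's pencil, 7 x 150 x 7 mm, on the front of the bed. Origin: centre of its underside.
- square: Bystander: try square on the bench to the left. Origin: underside of its wooden stock, mid length.
- chisel: Bystander: chisel lying on the bench to the right.
- mallet: Bystander: mallet lying on the bench to the right.
- sanding_block: Bystander: cork sanding block, 40 x 70 x 25 mm, on the front of the bed. Origin: centre of its underside.
Things that resemble listed ones, but are neither listed nor needed, are in the scene too. What is shaped like the stock but purple is not meant.

How it is judged (in metres and radians):
On the way, in this order (a step that is already met when the one before it is completed fails the run):
1. the flag is fully down (within 0.06 rad) before the stock reaches it (value of joint flag above 1.66 rad and contact force between stock and carriage below 0.2 N), for 0.2 s.
2. the stock presses on the stop with more than 5 N for 0.3 s (contact force between stock and carriage above 5 N and value of joint flag above 1.66 rad), for 0.3 s.
At the end, for the whole second after the job is handed in: The flag is down (within 0.06 rad of its limit); the stock lies still and upright on the bed, flush with the fence (within 2.5 mm and 0.02 rad), its end still touching the stop's buffer (more than 0.2 N); the stop has not slipped along the fence by more than 2 mm (value of joint flag above 1.66 rad and contact force between stock and carriage above 0.2 N and x of stock in the frame of fence between 0.0245 and 0.0295 m and z of stock in the frame of fence below 0.015 m and y of stock in the frame of carriage below -0.1 m and angle between the y axis of stock and the y axis of fence, either way round below 0.02 rad and angle between stock's own z axis and vertical below 0.03 rad and distance of carriage from where it was at the start of the episode below 0.002 m and linear speed of stock below 0.01 m/s).
It fails at once if the stop is shoved along the fence by more than 2 mm (distance of carriage from where it was at the start of the episode above 0.002 m).
It fails at once if a bystander is moved by more than 15 mm (distance of any of offcut, pencil, square, chisel, mallet, sanding_block from where it was at the start of the episode above 0.015 m).
It also fails if it takes over 72 s, if anything falls off the work surface, if the arm or the gripper's body presses on something with over 40 N, if the wrist force passes 120 N, or if a joint passes its speed limit or range.

### The arm

A 6-joint arm with a two-finger parallel gripper is mounted at the origin on the work surface. World frame = base frame: x ahead of the robot, y to its left, z up, the work surface at z = 0. Lengths are in mm, angles in rad, forces in N, time in s.
With the tool pointing down it reaches from about 275 to 750 mm from the base axis. Payload 10.2 kg.
Tool frame: the origin (TCP) lies between the finger pads; the fingertips stand 17 mm ahead of it and the grasp point (between the pads) lies 2 mm behind it (tips_ahead is the distance from the TCP to the fingertips, in mm); z points along the fingers, y is the line along which they close (so a half turn about z gives the same grasp; the last joint's range is limited). The gripper opens to 85 mm and grips with 20 to 120 N. Pads are 22 mm wide; open, the fingers measure 114 mm over their backs; the gripper's body (76 mm by 85 mm) begins 54 mm behind the grasp point. The pads swing forward as they close: fully open they stand 13 mm farther back than shut.
Start: joints at [0.979, 0.313, 1.498, -0, 1.331, -0.223], TCP at [189.274, 489.701, 248.294] pointing down, gripper open.
Joint ranges: [-2.94, 2.94], [-0.97, 2.17], [0.19, 2.56], [-1.23, 4.37], [0.02, 3.11], [-2.88, 2.88]. Speed limits (rad/s): [2.39, 2.39, 3.01, 3.14, 3.14, 3.14].

### API

Orientations are given as a unit quaternion [w, x, y, z].
In Python, from rig import sense, capture, finish_job, boxes_of, tips_ahead gives the robot as it stands.
- The arm moves only by the tool drive_tool, never from a script. Its argument "commands" is text: rows parted by semicolons, each of 7 numbers parted by spaces: the shift along the world's x, y, z in units of 0.1 m (1.0 is 0.1 m), then the turn, a rotation vector about the world's x, y, z in units of pi/4 rad (1.0 is pi/4 rad), then the opening in per cent of the stroke, from 0 (shut) to 100 (fully open). A call has 1 to 20 rows; each row shifts and turns the commanded pose from where the row before left it; what a row does not reach is not made up. A row lasts 1/12 s, in which the tool goes at most 41.7 mm and 7.16 degrees, less where a joint would pass 70% of its speed; a pose out of reach is approached as far as the arm can. A call with a number of a shift or a turn outside -1 to 1 is refused whole. A call with a gripper value outside its range is refused whole. The fingers move at their own pace and stop on an object; "force" is the grip in N (left out, the last holds). Time passes only in rows, so rows that do not move let the fingers close. It gives the time, the measured TCP pose, the force, the opening and the grip force at its end, in the units of the state.
- sense(): the state, without advancing time (a new reading comes with each control period).
- capture(name): name is "side" or "top"; returns a dict with "pixels" (384x512x3 uint8, blue, green, red), "fov_y" (degrees; the focal length in pixels is half the picture's height over the tangent of half this angle, whatever the lens; pixels are square), "cx", "cy" (the principal point, pixels), "position" and "attitude" of the camera in the world. Camera axes: x right, y down, z forward; pixel columns grow to the right and rows downward; lengths in mm; the calibration is good to about 2 mm. A picture is of the moment at which its call begins. There is no depth.
- finish_job(): hands the job in; it is judged then, once.
Trained networks look in a picture, given as the dict that the camera call returned (one of the last four; its "shot" number tells which), for a name from the list of things; names that differ only in an ending like _2 or _b are one class to them, and where a whole thing is asked for, a point or a joint stands for the part that bears it (a point fixed in the world has none). Each returns a list of dicts, best first, with "confidence" (0 to 1); they miss things now and then, are a little off and sometimes report something else, mostly with a low value. They report only what shows in the picture. A call takes as long as a camera call. They do not tell look-alikes from the thing itself.
- boxes_of(picture, name): "position" ([column, row] in pixels, amid what is visible of it).
The state is a dict: "time_s": time; "joints": joint angles; "dq": joint speeds; "tau": joint torques, N m; "eef_pos": TCP position; "ee_rot": TCP orientation; "force": force on the tool from outside, world axes, zero at the start; "wrist_torque": the same for the moment, N m; "grip_width": opening from 0.0 (shut) to 1.0 (fully open); "grip_force": force on a finger pad.
Only numpy, scipy, OpenCV 4.12 (cv2) and the standard library are available. Lean on these libraries where they do the work, as an engineer would, in place of code of your own. Each camera call takes 0.05 s, during which the arm holds its last target. There are 200 camera calls.

## Working session

There is one attempt and no reset: what is moved stays moved. The work goes in short steps, Python scripts to look and compute and a tool call to move; the robot and the scene stay as the last step left them, time stands still between calls to the robot, and variables do not carry over. Pictures are saved under pics/ and viewed, at most 10 in all, crops included, and the job is handed in when it is done.

Besides the shell and the picture viewer there is one more tool, called after ">>>" in YAML: its name, and indented under it one key for each argument. drive_tool: Moves the arm, as the interface text tells. Shifts and turns lie within -1 to 1; 1 stands for 0.1 m of shift or pi/4 rad of turn. Its arguments: {"type":"object","properties":{"commands":{"type":"string"},"force":{"type":"number"}},"required":["commands"]}

```bash
mkdir -p pics; ls
python3 - <<'E'
from rig import *
import cv2
s=sense();print({k:s[k] for k in('time_s','eef_pos','ee_rot','force','grip_width')})
for n in('side','top'):
    p=capture(n);cv2.imwrite(f'pics/{n}0.png',p['pixels'])
    print(n,p['fov_y'],p['cx'],p['cy'],p['position'],p['attitude'])
    for o in('fence','fence_face','carriage','flag_hinge','flag_arm','blade_face','stock','offcut','pencil','sanding_block'):
        print(o,[([round(x) for x in b['position']],round(b['confidence'],2)) for b in boxes_of(p,o)[:3]])
E
```

```text
pics
{'time_s': 0.0, 'eef_pos': array([189.14429692, 489.48649044, 247.72744741]), 'ee_rot': array([-2.52275917e-04,  1.83355563e-01,  9.83046444e-01, -6.02452515e-04]), 'force': array([-0.22718049, -0.36437275, -0.40737388]), 'grip_width': 0.9981613820069024}
side 54.98485553117764 256.06546306913424 186.9433404480451 [ 247.45859443 -946.22869588  958.41089295] [-0.41160237  0.90556462 -0.09088817  0.0477026 ]
fence [([272, 223], 0.68)]
fence_face [([272, 221], 0.8)]
carriage [([296, 162], 0.93), ([259, 258], 0.71), ([275, 224], 0.62)]
flag_hinge [([295, 162], 0.67)]
flag_arm [([304, 158], 0.65), ([223, 319], 0.56)]
blade_face [([299, 160], 0.75)]
stock [([284, 232], 0.81), ([199, 167], 0.67)]
offcut [([274, 162], 0.79), ([273, 222], 0.48)]
pencil [([247, 213], 0.51), ([296, 159], 0.33)]
sanding_block [([259, 259], 0.66)]
top 44.116093825626166 256.27817527294224 190.72546405181407 [ 202.93335567  -10.24976745 1505.56780336] [-0.05659109  0.70832416 -0.70000241  0.07121068]
fence [([246, 174], 0.62)]
fence_face [([248, 174], 0.69)]
carriage [([218, 136], 0.62)]
flag_hinge [([221, 134], 0.55)]
flag_arm [([218, 133], 0.77)]
blade_face [([220, 135], 0.71)]
stock [([157, 252], 0.67), ([297, 176], 0.64)]
offcut [([176, 156], 0.75)]
pencil [([242, 175], 0.73), ([254, 209], 0.65)]
sanding_block [([319, 214], 0.65)]
```

Run:
```python
import cv2
a=cv2.imread('pics/top0.png')[90:270,120:380];b=cv2.imread('pics/side0.png')[110:310,160:400]
cv2.imwrite('pics/a.png',cv2.resize(a,None,fx=3,fy=3,interpolation=2));cv2.imwrite('pics/b.png',cv2.resize(b,None,fx=3,fy=3,interpolation=2))
```

```text
(no output)
```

View pics/a.png

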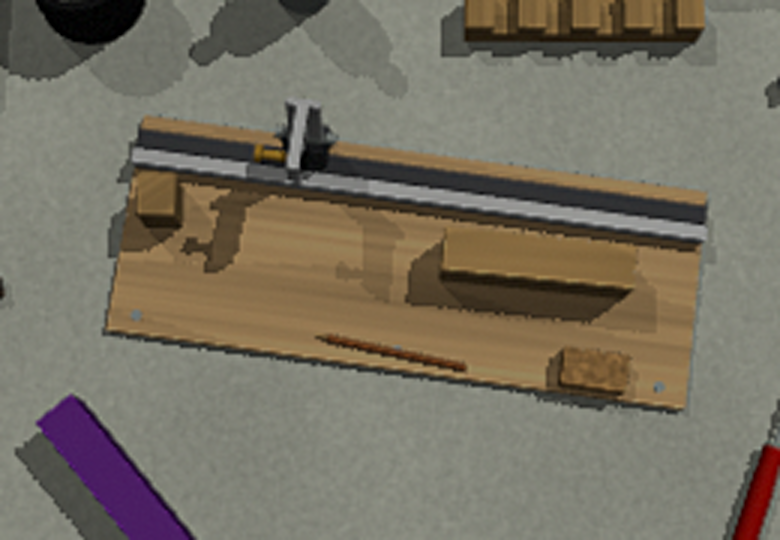

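View pics/b.png

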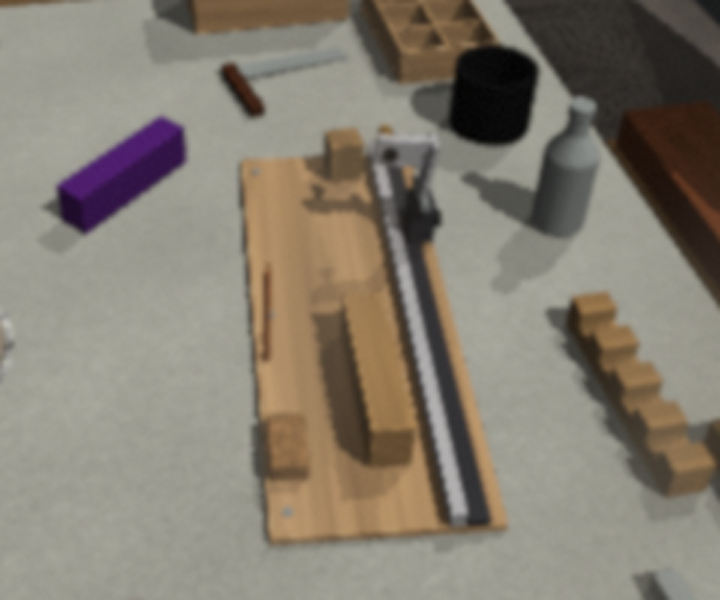

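Top view (crop/3+offset): the bed is askew with the bar at the back. The raised flag is near crop (300,140), the stock near (540,262), the offcut near (158,195), and pencil and cork lie at the front. The purple block at (110,470) is the decoy. I'll fit the poses from the corners now.

```bash
cat > h.py <<'E'
import numpy as np
from scipy.spatial.transform import Rotation as Ro
from scipy.optimize import least_squares
def proj(p,X):
    q=np.array(p['attitude']);R=Ro.from_quat(q[[1,2,3,0]]).as_matrix()
    c=(np.atleast_2d(X)-p['position'])@R
    f=len(p['pixels'])/2/np.tan(np.radians(p['fov_y'])/2)
    return c[:,:2]/c[:,2:]*f+[p['cx'],p['cy']]
def place(pose,X):
    x,y,a=pose;X=np.array(X,float);c,s=np.cos(a),np.sin(a)
    return np.c_[x+c*X[:,0]-s*X[:,1],y+s*X[:,0]+c*X[:,1],X[:,2]]
off={'top':(120,90),'side':(160,110)}
def px(n,uv): return (np.array(uv,float)+.5)/3-.5+off[n]
E
python3 - <<'E'
from h import *;from rig import *;import cv2
P={n:capture(n) for n in('top','side')}
print(tips_ahead if not callable(tips_ahead) else tips_ahead())
def fit(obs,p0):
    r=lambda q:np.concatenate([(proj(P[n],place(q,X))-px(n,uv)).ravel() for n,X,uv in obs])
    s=least_squares(r,p0,loss='soft_l1',x_scale=[10,10,.05]);print(s.x.round(3),r(s.x).round(1));return s.x
F=fit([('top',[[-130,310,12],[-130,-310,12],[110,-310,12],[110,310,12],[50,-310,34],[50,310,34]],[[105,332],[685,410],[707,192],[142,118],[705,241],[133,165]]),
 ('side',[[-130,310,12],[-130,-310,12],[110,-310,12]],[[242,160],[272,540],[505,525]])],[330,0,-.13])
S=fit([('top',[[-23,-100,74],[-23,100,74],[23,100,74]],[[630,290],[441,269],[444,232]]),
 ('side',[[-23,100,74],[-23,-100,74],[23,-100,74],[23,-100,12],[-23,-100,12]],[[345,297],[370,432],[412,428],[408,462],[372,460]])],[280,-60,-.1])
d=S[:2]-F[:2];c,s=np.cos(F[2]),np.sin(F[2])
print('stock in fence',c*d[0]+s*d[1],-s*d[0]+c*d[1],S[2]-F[2])
# overlay wireframes, with a flag guess
img=P['top']['pixels'].copy();im2=P['side']['pixels'].copy()
def dots(pts,col):
    for n,im in(('top',T),('side',Sd)):
        for u in proj(P[n],pts): cv2.circle(im,tuple(int(round(v)) for v in (u-off[n]+.5)*3),2,col,-1)
T=cv2.resize(img[90:270,120:380],None,fx=3,fy=3,interpolation=2);Sd=cv2.resize(im2[110:310,160:400],None,fx=3,fy=3,interpolation=2)
dots(place(S,[[x,y,z] for x in(-23,23) for y in(-100,100) for z in(12,74)]),(0,0,255))
dots(place(F,[[50,y,34] for y in range(-300,301,50)]),(255,0,0))
for yc,col in((115,(0,255,0)),(150,(255,255,0)),(185,(255,0,255))):
    dots(place(F,[[88,yc-22,90],[88,yc+22,90],[74,yc-22,24]]),col)
    dots(place(F,[[88+82*.15,yc,171]]),col)
cv2.imwrite('pics/c.png',np.hstack([T[:400,100:500],Sd[:400,250:650]]))
E
```

```text
17.0
[ 5.32243e+02 -4.13050e+01 -1.22000e-01] [ 0.2  0.   0.3 -0.   0.   0.1  0.3 -0.4  0.5 -0.  -0.9 -0.4 -1.4 -0.3
 -1.1 -0.1  0.9 -0.4]
[ 5.14337e+02 -1.70631e+02 -9.30000e-02] [ 0.9 -0.  -0.5  0.2 -0.  -1.9 -1.5 -1.4 -0.1 -0.6  0.8 -0.5  0.4  0.7
 -2.   2.6]
stock in fence -2.0852149647918274 -130.54238457938732 0.02861373656007586
```

View pics/c.png

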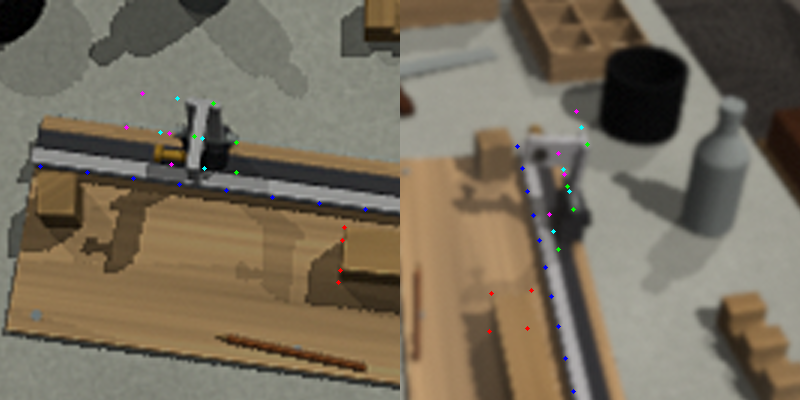

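The fence fit is good and the carriage is near y = 115–125. Zooming in on the flag.

```bash
cat >> h.py <<'E'
F=np.array([532.2,-41.3,-.122])
def flag(yc,q,yb=0):
    a=.15-q;d=np.array([np.sin(a),np.cos(a)]);n=np.array([np.cos(a),-np.sin(a)])
    P=lambda r,t,y:[88+r*d[0]+t*n[0],yc+y,90+r*d[1]+t*n[1]]
    arm=[P(r,t,y) for r in(0,82) for t in(-4,4) for y in(-17,17)]
    blade=[P(r,t,y+yb) for r in(44,82) for t in(-4,-72) for y in(-6,6)]
    return np.array(arm),np.array(blade)
E
python3 - <<'E'
from h import *;from rig import *;import cv2
out=[]
for n,(u0,v0) in(('top',(195,110)),('side',(270,140))):
    p=capture(n);im=cv2.resize(p['pixels'][v0:v0+60,u0:u0+50],None,fx=8,fy=8,interpolation=cv2.INTER_CUBIC)
    A,B=flag(118,.1)
    car=[[x,118+y,z] for x in(74,) for y in(-22,22) for z in(24,)]
    for pts,c in((A,(0,255,0)),(B,(0,0,255)),(car,(255,255,0))):
        for u in proj(p,place(F,pts)): cv2.circle(im,tuple(int(round(v)) for v in (u-[u0,v0]+.5)*8),3,c,-1)
    out.append(im)
cv2.imwrite('pics/d.png',np.hstack(out))
E
```

```text
(no output)
```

View pics/d.png

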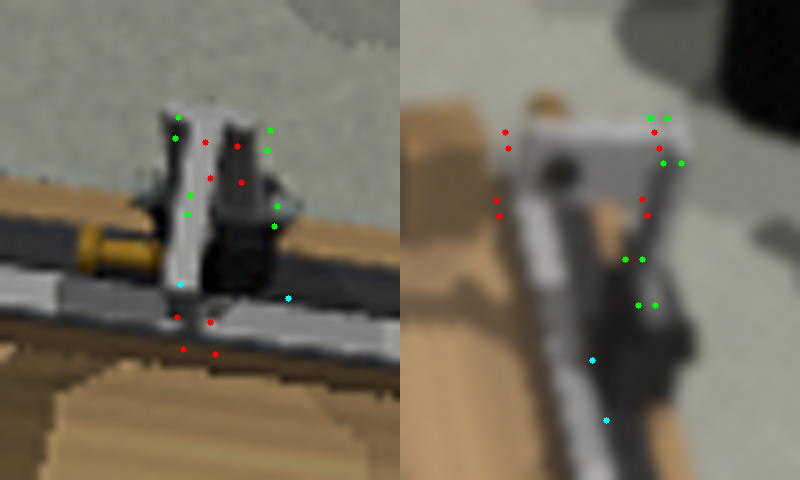

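Fitted: yc ≈ 123, flag angle ≈ 0. Next I'll move behind the flag with the gripper shut and the closing axis along fence x. The target is TCP (681, 64, 248), turned by −76°.

>>> drive_tool:
  commands: ".246 -.2125 0 0 0 -.1405 0;.246 -.2125 0 0 0 -.1405 0;.246 -.2125 0 0 0 -.1405 0;.246 -.2125 0 0 0 -.1405 0;.246 -.2125 0 0 0 -.1405 0;.246 -.2125 0 0 0 -.1405 0;.246 -.2125 0 0 0 -.1405 0;.246 -.2125 0 0 0 -.1405 0;.246 -.2125 0 0 0 -.1405 0;.246 -.2125 0 0 0 -.1405 0;.246 -.2125 0 0 0 -.1405 0;.246 -.2125 0 0 0 -.1405 0;.246 -.2125 0 0 0 0 0;.246 -.2125 0 0 0 0 0;.246 -.2125 0 0 0 0 0;.246 -.2125 0 0 0 0 0;.246 -.2125 0 0 0 0 0;.246 -.2125 0 0 0 0 0;.246 -.2125 0 0 0 0 0;.246 -.2125 0 0 0 0 0"
  force: 20

```text
time_s: 2.97
eef_pos: [682.2, 63.5, 248.2]
ee_rot: [-0.0, 0.749, 0.663, -0.0]
force: [0.8, 0.4, -0.0]
grip_width: -0.002
grip_force: 0.0
```

>>> drive_tool:
  commands: "0 0 -.25 0 0 0 0;0 0 -.25 0 0 0 0;0 0 -.2 0 0 0 0;0 0 -.16 0 0 0 0"

```text
time_s: 3.3
eef_pos: [680.8, 64.5, 159.9]
ee_rot: [-0.001, 0.749, 0.662, -0.001]
force: [0.4, -0.6, 0.7]
grip_width: -0.0
grip_force: 0.0
```

Run:
```python
from h import *;from rig import *;import cv2
out=[]
for n,(u0,v0) in(('top',(190,95)),('side',(270,125))):
    p=capture(n);im=cv2.resize(p['pixels'][v0:v0+75,u0:u0+65],None,fx=6,fy=6,interpolation=cv2.INTER_CUBIC)
    out.append(im)
cv2.imwrite('pics/e.png',np.hstack(out));print(sense()['force'],sense()['eef_pos'])
```

```text
[ 0.1935588  -0.52882495 -0.09233315] [680.1148155   64.71439358 159.10678784]
```

View pics/e.png

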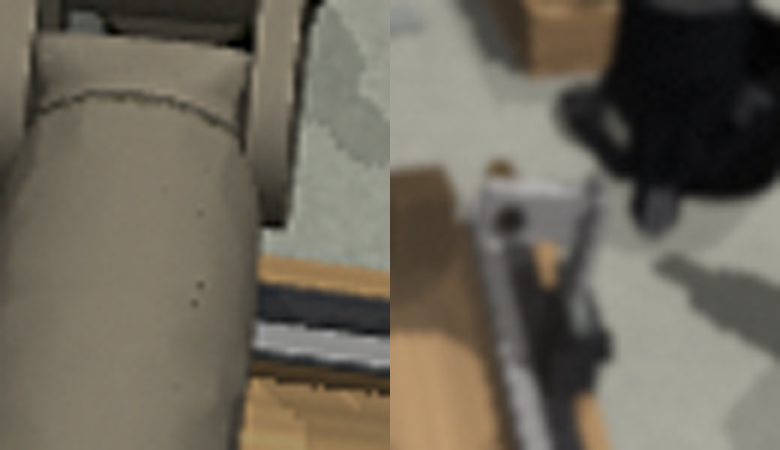

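Fingers are shut and behind the raised arm, which stands at about px (590,230) in the crop. I'll approach until contact.

>>> drive_tool:
  commands: "-.05 .006 .015 0 0 0 0;-.05 .006 .01 0 0 0 0;-.05 .006 0 0 0 0 0;-.05 .006 0 0 0 0 0;-.03 .004 0 0 0 0 0;-.03 .004 0 0 0 0 0"

```text
time_s: 3.9
eef_pos: [655.0, 68.0, 165.5]
ee_rot: [0.0, 0.749, 0.663, 0.0]
force: [0.5, -0.6, -0.6]
grip_width: 0.002
grip_force: 0.3
```

>>> drive_tool:
  commands: "-.04 .005 -.01 0 0 0 0;-.04 .005 -.01 0 0 0 0;-.04 .005 -.01 0 0 0 0"

```text
time_s: 4.15
eef_pos: [642.9, 69.4, 161.7]
ee_rot: [0.0, 0.749, 0.663, 0.0]
force: [1.2, 0.9, 1.9]
grip_width: 0.001
grip_force: 0.4
```

>>> drive_tool:
  commands: "-.065 .008 0 0 0 0 0;-.065 .008 0 0 0 0 0;-.053 .0065 -.02 0 0 0 0;-.053 .0065 -.02 0 0 0 0;-.053 .0065 -.02 0 0 0 0"

```text
time_s: 4.57
eef_pos: [613.7, 73.0, 155.6]
ee_rot: [-0.0, 0.749, 0.663, -0.0]
force: [1.3, -0.4, -0.1]
grip_width: 0.001
grip_force: 0.2
```

>>> drive_tool:
  commands: "-.043 .005 -.037 0 0 0 0;-.043 .005 -.037 0 0 0 0;-.043 .005 -.037 0 0 0 0;-.033 .004 -.047 0 0 0 0;-.033 .004 -.047 0 0 0 0;-.033 .004 -.047 0 0 0 0"

```text
time_s: 5.07
eef_pos: [591.3, 75.7, 130.0]
ee_rot: [0.0, 0.749, 0.663, -0.0]
force: [0.8, 0.4, 0.9]
grip_width: -0.007
grip_force: 0.2
```

>>> drive_tool:
  commands: "-.013 .002 -.05 0 0 0 0;-.013 .002 -.05 0 0 0 0;-.013 .002 -.04 0 0 0 0;0 0 -.02 0 0 0 0;0 0 -.015 0 0 0 0"

```text
time_s: 5.48
eef_pos: [587.6, 76.2, 112.7]
ee_rot: [-0.0, 0.749, 0.663, -0.0]
force: [-0.2, -0.3, -0.1]
grip_width: 0.002
grip_force: 0.2
```

>>> drive_tool:
  commands: "0 0 -.01 0 0 0 0;0 0 -.01 0 0 0 0;0 0 0 0 0 0 0"

```text
time_s: 5.73
eef_pos: [587.8, 76.2, 111.1]
ee_rot: [0.0, 0.749, 0.663, 0.0]
force: [-0.8, -0.2, -1.7]
grip_width: 0.0
grip_force: 0.0
```

>>> drive_tool:
  commands: "0 0 -.01 0 0 0 0;0 0 -.01 0 0 0 0;0 0 0 0 0 0 0;0 0 0 0 0 0 0"

```text
time_s: 6.07
eef_pos: [587.9, 76.3, 110.8]
ee_rot: [0.001, 0.749, 0.663, 0.0]
force: [-5.4, -0.2, 12.9]
grip_width: 0.005
grip_force: 6.6
```

Run:
```python
from h import *;from rig import *;import cv2
out=[]
for n,(u0,v0) in(('top',(190,95)),('side',(260,125))):
    p=capture(n);im=cv2.resize(p['pixels'][v0:v0+75,u0:u0+65],None,fx=6,fy=6,interpolation=cv2.INTER_CUBIC)
    out.append(im)
cv2.imwrite('pics/f.png',out[1]);print(sense()['force'],sense()['eef_pos'])
```

```text
[-4.93591058 -0.02348208 12.80832997] [587.93399474  76.23411498 110.84133832]
```

View pics/f.png

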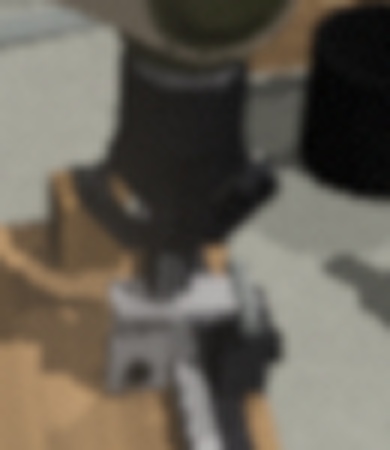

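The flag is fully down: hard limit felt at 12.8 N with the tip at 94 mm. Lifting and moving over the stock.

>>> drive_tool:
  commands: "0 0 .3 0 0 0 0;0 0 .3 0 0 0 0;-.074 -.247 .2 0 0 .037 100;-.074 -.247 0 0 0 0 100;-.074 -.247 0 0 0 0 100;-.074 -.247 0 0 0 0 100;-.074 -.247 0 0 0 0 100;-.074 -.247 0 0 0 0 100;-.074 -.247 0 0 0 0 100;-.074 -.247 0 0 0 0 100;-.074 -.247 0 0 0 0 100;-.074 -.247 0 0 0 0 100;0 0 0 0 0 0 100"

```text
time_s: 7.25
eef_pos: [512.8, -174.3, 189.2]
ee_rot: [0.0, 0.74, 0.672, -0.0]
force: [0.0, 0.1, 0.6]
grip_width: 0.999
grip_force: 0.0
```

Run:
```python
from h import *;from rig import *;import cv2
p=capture('side');u0,v0=240,150
im=cv2.resize(p['pixels'][v0:v0+140,u0:u0+120],None,fx=4,fy=4,interpolation=cv2.INTER_CUBIC)
for u in proj(p,place([514.3,-170.6,-.093],[[x,y,z] for x in(-23,23) for y in(-100,100) for z in(12,74)])): cv2.circle(im,tuple(int(round(v)) for v in (u-[u0,v0]+.5)*4),2,(0,0,255),-1)
cv2.imwrite('pics/g.png',im);print(sense()['force'],sense()['eef_pos'])
```

```text
[0.86481724 0.35733768 0.44149439] [ 513.2210221  -172.40819916  189.10177315]
```

View pics/g.png

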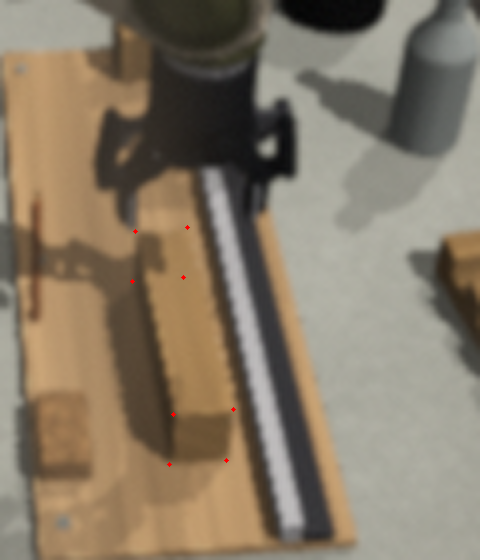

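Stock model agrees within ~2 px (near top corners (172,413), (235,410)). Descend and grip.

>>> drive_tool:
  commands: ".01 0 -.3 0 0 0 100;0 0 -.3 0 0 0 100;0 0 -.3 0 0 0 100;0 0 -.25 0 0 0 100;0 0 -.15 0 0 0 100;0 0 -.02 0 0 0 100;0 0 0 0 0 0 100"

```text
time_s: 7.88
eef_pos: [514.8, -169.9, 56.8]
ee_rot: [-0.001, 0.739, 0.674, -0.0]
force: [-0.1, 0.6, 0.3]
grip_width: 1.003
grip_force: 0.0
```

>>> drive_tool:
  commands: "0 0 0 0 0 0 45;0 0 0 0 0 0 45;0 0 0 0 0 0 45;0 0 0 0 0 0 45;0 0 0 0 0 0 45;0 0 0 0 0 0 45;0 0 0 0 0 0 45;0 0 0 0 0 0 45"
  force: 25

```text
time_s: 8.55
eef_pos: [515.3, -170.9, 58.2]
ee_rot: [0.001, 0.739, 0.673, 0.0]
force: [1.0, 1.0, 6.5]
grip_width: 0.533
grip_force: 27.2
```

>>> drive_tool:
  commands: "0 0 .01 0 0 -.018 45;.05 -.006 0 0 0 -.0185 45;.05 -.006 0 0 0 0 45;.05 -.006 0 0 0 0 45;.04 -.005 0 0 0 0 45;.03 -.004 0 0 0 0 45;.02 -.002 0 0 0 0 45;0 0 0 0 0 0 45"

```text
time_s: 9.22
eef_pos: [539.2, -173.8, 58.2]
ee_rot: [0.0, 0.749, 0.663, 0.0]
force: [-2.3, 0.4, 4.3]
grip_width: 0.537
grip_force: 27.4
```

>>> drive_tool:
  commands: ".015 -.002 .003 0 0 0 45;.015 -.002 0 0 0 0 45;0 0 0 0 0 0 45"

```text
time_s: 9.47
eef_pos: [542.0, -174.1, 58.2]
ee_rot: [0.0, 0.749, 0.663, 0.0]
force: [-0.2, 0.4, -0.1]
grip_width: 0.538
grip_force: 26.9
```

>>> drive_tool:
  commands: ".01 -.001 0 0 0 0 45;.01 -.001 0 0 0 0 45;0 0 0 0 0 0 45"

```text
time_s: 9.72
eef_pos: [543.8, -174.2, 58.2]
ee_rot: [-0.0, 0.749, 0.663, 0.0]
force: [-1.2, -0.2, -1.2]
grip_width: 0.536
grip_force: 26.8
```

>>> drive_tool:
  commands: ".01 -.001 -.002 0 0 0 45;.01 -.001 0 0 0 0 45;0 0 0 0 0 0 45"

```text
time_s: 9.97
eef_pos: [544.4, -174.2, 58.3]
ee_rot: [-0.002, 0.749, 0.662, -0.001]
force: [-11.6, 1.4, 9.0]
grip_width: 0.534
grip_force: 27.8
```

Run:
```python
from rig import *
s=sense();print(s['force'],s['wrist_torque'],s['eef_pos'])
```

```text
[-11.57195194   1.38516841   8.99434647] [ 0.12987662  1.92769368 -0.50586668] [ 544.38704846 -174.15915265   58.27644028]
```

>>> drive_tool:
  commands: "-.01 .001 .006 0 0 0 45;0 0 0 0 0 0 45;.01 .08 0 0 0 0 45;.0146 .1191 0 0 0 0 45;.0146 .1191 0 0 0 0 45;.01 .08 0 0 0 0 45;0 0 0 0 0 0 45"

```text
time_s: 10.55
eef_pos: [549.3, -132.3, 58.4]
ee_rot: [-0.001, 0.748, 0.663, -0.0]
force: [-5.1, 3.9, -2.1]
grip_width: 0.537
grip_force: 26.7
```

>>> drive_tool:
  commands: ".01 .08 0 0 0 0 45;.0122 .1 0 0 0 0 45;.0122 .1 0 0 0 0 45;.0122 .1 0 0 0 0 45;.0085 .07 0 0 0 0 45;.006 .05 0 0 0 0 45;0 0 0 0 0 0 45"

```text
time_s: 11.13
eef_pos: [555.5, -83.3, 58.6]
ee_rot: [-0.001, 0.749, 0.663, -0.0]
force: [-5.2, 4.5, -2.4]
grip_width: 0.537
grip_force: 26.8
```

>>> drive_tool:
  commands: ".0085 .07 0 0 0 0 45;.0085 .07 0 0 0 0 45;.006 .05 0 0 0 0 45;.0037 .03 0 0 0 0 45;0 0 0 0 0 0 45"

```text
time_s: 11.55
eef_pos: [558.2, -61.9, 58.7]
ee_rot: [-0.001, 0.749, 0.663, -0.0]
force: [-6.3, 3.0, -2.3]
grip_width: 0.529
grip_force: 26.8
```

>>> drive_tool:
  commands: ".0012 .01 0 0 0 0 45;.0012 .01 0 0 0 0 45;.0012 .01 0 0 0 0 45"

```text
time_s: 11.8
eef_pos: [558.5, -59.8, 58.7]
ee_rot: [-0.0, 0.749, 0.663, -0.0]
force: [-5.0, -1.8, -3.6]
grip_width: 0.53
grip_force: 26.5
```

>>> drive_tool:
  commands: ".0012 .01 0 0 0 0 45;.0012 .01 0 0 0 0 45;.0012 .01 0 0 0 0 45"

```text
time_s: 12.05
eef_pos: [558.9, -56.9, 58.7]
ee_rot: [-0.0, 0.749, 0.663, -0.0]
force: [-4.6, -1.6, -4.5]
grip_width: 0.534
grip_force: 26.5
```

>>> drive_tool:
  commands: ".0012 .01 -.005 0 0 0 45;.0012 .01 0 0 0 0 45;.0012 .01 0 0 0 0 45"

```text
time_s: 12.3
eef_pos: [559.3, -54.0, 58.3]
ee_rot: [-0.0, 0.749, 0.663, -0.0]
force: [-5.6, -2.5, -2.6]
grip_width: 0.532
grip_force: 26.7
```

>>> drive_tool:
  commands: ".0012 .01 0 0 0 0 45;.0012 .01 0 0 0 0 45;.0012 .01 0 0 0 0 45"

```text
time_s: 12.55
eef_pos: [559.6, -51.0, 58.3]
ee_rot: [-0.0, 0.749, 0.663, -0.0]
force: [-5.6, -2.2, -3.1]
grip_width: 0.533
grip_force: 26.7
```

>>> drive_tool:
  commands: ".0012 .01 -.002 0 0 0 45;.0012 .01 0 0 0 0 45;.001 .008 0 0 0 0 45"

```text
time_s: 12.8
eef_pos: [560.0, -48.4, 58.2]
ee_rot: [-0.0, 0.749, 0.662, -0.0]
force: [-6.8, -4.2, -1.2]
grip_width: 0.536
grip_force: 26.9
```

>>> drive_tool:
  commands: ".001 .008 0 0 0 0 45;.001 .008 0 0 0 0 45;.001 .008 0 0 0 0 45"

```text
time_s: 13.05
eef_pos: [560.3, -46.0, 58.2]
ee_rot: [0.0, 0.749, 0.662, -0.0]
force: [-6.8, -3.2, -1.4]
grip_width: 0.534
grip_force: 26.9
```

>>> drive_tool:
  commands: ".0008 .008 0 0 0 0 45;.0008 .008 0 0 0 0 45;.0008 .008 0 0 0 0 45"

```text
time_s: 13.3
eef_pos: [560.6, -43.6, 58.2]
ee_rot: [0.0, 0.749, 0.663, -0.0]
force: [-6.0, -4.5, -2.1]
grip_width: 0.531
grip_force: 26.8
```

>>> drive_tool:
  commands: ".0008 .008 0 0 0 0 45;.0008 .008 0 0 0 0 45;.0008 .008 0 0 0 0 45"

```text
time_s: 13.55
eef_pos: [560.9, -41.1, 58.3]
ee_rot: [0.0, 0.749, 0.663, -0.0]
force: [-5.2, -3.2, -2.0]
grip_width: 0.536
grip_force: 26.8
```

>>> drive_tool:
  commands: ".0009 .008 0 0 0 0 45;.0009 .008 0 0 0 0 45;.0009 .008 0 0 0 0 45"

```text
time_s: 13.8
eef_pos: [561.2, -38.7, 58.3]
ee_rot: [0.0, 0.749, 0.663, -0.0]
force: [-6.1, -3.3, -1.6]
grip_width: 0.539
grip_force: 26.8
```

>>> drive_tool:
  commands: ".0009 .008 0 0 0 0 45;.0009 .008 0 0 0 0 45;.0009 .008 0 0 0 0 45"

```text
time_s: 14.05
eef_pos: [561.4, -36.3, 58.2]
ee_rot: [0.0, 0.749, 0.663, -0.0]
force: [-6.3, -2.6, -1.6]
grip_width: 0.533
grip_force: 26.8
```

>>> drive_tool:
  commands: ".0009 .008 0 0 0 0 45;.0009 .008 0 0 0 0 45;.0009 .008 0 0 0 0 45"

```text
time_s: 14.3
eef_pos: [561.7, -33.9, 58.2]
ee_rot: [0.0, 0.749, 0.663, -0.0]
force: [-5.7, -3.3, -1.5]
grip_width: 0.535
grip_force: 26.8
```

>>> drive_tool:
  commands: ".0009 .008 0 0 0 0 45;.0009 .008 0 0 0 0 45;.0009 .008 0 0 0 0 45"

```text
time_s: 14.55
eef_pos: [562.0, -31.5, 58.3]
ee_rot: [0.0, 0.749, 0.663, -0.0]
force: [-5.8, -6.6, -0.8]
grip_width: 0.534
grip_force: 26.8
```

>>> drive_tool:
  commands: ".0005 .004 0 0 0 0 45;0 0 0 0 0 0 45"

```text
time_s: 14.72
eef_pos: [562.0, -31.4, 58.2]
ee_rot: [0.0, 0.749, 0.663, -0.0]
force: [-5.6, -5.2, -2.3]
grip_width: 0.532
grip_force: 26.8
```

>>> drive_tool:
  commands: ".0006 .005 0 0 0 0 45;.0006 .005 0 0 0 0 45;0 0 0 0 0 0 45"

```text
time_s: 14.97
eef_pos: [562.1, -30.9, 58.3]
ee_rot: [0.0, 0.749, 0.663, -0.001]
force: [-6.7, -7.9, -0.9]
grip_width: 0.537
grip_force: 26.9
```

>>> drive_tool:
  commands: ".0006 .005 0 0 0 0 45;.0005 .004 0 0 0 0 45;0 0 0 0 0 0 45"

```text
time_s: 15.22
eef_pos: [562.2, -30.5, 58.4]
ee_rot: [0.001, 0.749, 0.663, -0.001]
force: [-7.7, -11.2, -1.2]
grip_width: 0.536
grip_force: 26.9
```

About 8 N net on the buffer. Holding.

>>> drive_tool:
  commands: "0 0 0 0 0 0 45;0 0 0 0 0 0 45;0 0 0 0 0 0 45;0 0 0 0 0 0 45;0 0 0 0 0 0 45;0 0 0 0 0 0 45;0 0 0 0 0 0 45;0 0 0 0 0 0 45"

```text
time_s: 15.88
eef_pos: [562.2, -30.5, 58.4]
ee_rot: [0.001, 0.749, 0.663, -0.001]
force: [-7.7, -10.7, -1.1]
grip_width: 0.536
grip_force: 26.9
```

Held steady. Next I ease off along −y to a light contact, so releasing does not make the stock bounce.

>>> drive_tool:
  commands: "-.0006 -.006 0 0 0 0 45;-.0006 -.006 0 0 0 0 45;0 0 0 0 0 0 45"

```text
time_s: 16.13
eef_pos: [562.1, -30.7, 58.3]
ee_rot: [0.0, 0.749, 0.663, -0.0]
force: [-7.1, -5.3, -1.5]
grip_width: 0.534
grip_force: 26.9
```

>>> drive_tool:
  commands: "-.0006 -.004 0 0 0 0 45;-.0006 -.004 0 0 0 0 45;0 0 0 0 0 0 45"

```text
time_s: 16.38
eef_pos: [562.1, -31.1, 58.3]
ee_rot: [0.0, 0.749, 0.663, 0.0]
force: [-5.4, -2.6, -2.6]
grip_width: 0.534
grip_force: 26.8
```

>>> drive_tool:
  commands: "-.0003 -.004 -.001 0 0 0 45;0 0 0 0 0 0 45;0 0 0 0 0 0 45"

```text
time_s: 16.63
eef_pos: [562.1, -31.2, 58.2]
ee_rot: [-0.0, 0.749, 0.663, 0.0]
force: [-5.1, -0.1, -1.6]
grip_width: 0.533
grip_force: 26.9
```

>>> drive_tool:
  commands: "0 0 0 0 0 0 56;0 0 0 0 0 0 60;0 0 0 0 0 0 65;0 0 0 0 0 0 75;0 0 0 0 0 0 75"

```text
time_s: 17.05
eef_pos: [562.4, -31.1, 58.3]
ee_rot: [0.0, 0.749, 0.663, 0.0]
force: [0.8, -0.7, -0.2]
grip_width: 0.748
grip_force: 0.0
```

>>> drive_tool:
  commands: "0 0 .1 0 0 0 75;0 0 .25 0 0 0 75;0 0 .3 0 0 0 75;0 0 .3 0 0 0 75;-.2 -.2 .2 0 0 0 75;-.3 -.3 0 0 0 0 75;-.3 -.3 0 0 0 0 75;-.3 -.3 0 0 0 0 75;-.3 -.3 0 0 0 0 75"

```text
time_s: 17.8
eef_pos: [422.8, -169.7, 173.9]
ee_rot: [0.001, 0.749, 0.663, 0.0]
force: [-0.4, -2.4, -0.1]
grip_width: 0.753
grip_force: 0.0
```

Run:
```python
from h import *;from rig import *;import cv2
out=[]
for n,(u0,v0,w,h) in(('top',(180,110,100,90)),('side',(240,130,100,90))):
    p=capture(n);out.append(cv2.resize(p['pixels'][v0:v0+h,u0:u0+w],None,fx=4,fy=4,interpolation=cv2.INTER_CUBIC))
cv2.imwrite('pics/i.png',np.hstack(out));print(sense()['eef_pos'])
```

```text
[ 421.52294464 -172.11826864  173.96541363]
```

View pics/i.png

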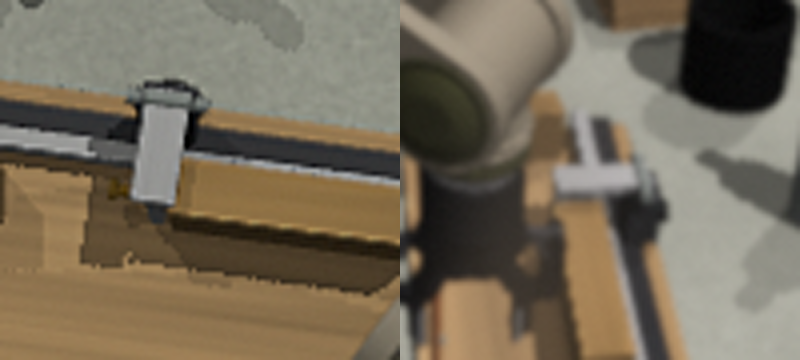

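The flag is down and the stock sits against the bar at the stop. I'll measure its yaw and offset against the bar numerically.

Run:
```python
from h import *;from rig import *;import cv2
p=capture('top');g=cv2.cvtColor(p['pixels'],cv2.COLOR_BGR2GRAY).astype(float)
def resid(x,z,ys,sign,half=6):
    """perpendicular edge offset (mm, fence x) along the line (x,y,z)"""
    o=[]
    t=np.arange(-half,half+.01,.25)
    for y in ys:
        uv=proj(p,place(F,[[x+d,y,z] for d in t])).astype(np.float32)
        v=cv2.remap(g.astype(np.float32),uv[None,:,0],uv[None,:,1],cv2.INTER_LINEAR)[0]
        d=sign*np.gradient(cv2.GaussianBlur(v[None],(0,0),3)[0])
        w=np.clip(d,0,None);w[w<.4*w.max()]=0;o.append((w*t).sum()/w.sum())
    return np.array(o)
def rep(n,ys,o):
    c=np.polyfit(ys,o,1);r=o-np.polyval(c,ys);k=abs(r)<2*r.std()+.3;c=np.polyfit(ys[k],o[k],1);print(n,'slope',c[0].round(4),'off@0',c[1].round(2),'rms',r[k].std().round(2));print(o.round(1))
ys=np.arange(-80,85,8.)
rep('stock front top edge',ys,resid(4,74,ys,+1))
y2=np.arange(-280,-120,8.);rep('bar front top',y2,resid(50,34,y2,+1))
y3=np.r_[np.arange(-280,80,10.)];rep('bed back',y3,resid(110,12,y3,+1,8))
print(*[ (n,[(np.round(b['position']),round(b['confidence'],2)) for b in boxes_of(p,n)[:2]]) for n in('stock','flag_arm')])
```

```text
stock front top edge slope 0.0006 off@0 1.66 rms 0.49
[2.1 1.3 1.3 2.2 1.1 1.3 2.2 1.1 1.7 2.2 1.1 1.8 2.1 1.  1.9 2.1 0.8 2.2
 2.  1.  2.2]<stdin>:11: RuntimeWarning: invalid value encountered in scalar divide
Traceback (most recent call last):
TypeError: expected non-empty vector for x
```

>>> drive_tool:
  commands: ".25 .032 0 0 0 0 0;.25 .032 0 0 0 0 0;.25 .032 0 0 0 0 0;.25 .032 0 0 0 0 0;.25 .032 0 0 0 0 0;0 0 0 0 0 0 0;0 0 0 0 0 0 0"

```text
time_s: 18.53
eef_pos: [550.2, -151.5, 172.9]
ee_rot: [-0.0, 0.748, 0.664, 0.0]
force: [-1.0, -0.7, 0.1]
grip_width: 0.001
grip_force: 0.0
```

>>> drive_tool:
  commands: "0 0 -.3 0 0 0 0;0 0 -.3 0 0 0 0;0 0 -.3 0 0 0 0;0 0 -.25 0 0 0 0;0 0 -.12 0 0 0 0;0 0 0 0 0 0 0"

```text
time_s: 19.03
eef_pos: [547.8, -152.0, 44.1]
ee_rot: [-0.002, 0.749, 0.663, -0.001]
force: [0.7, 0.2, 0.6]
grip_width: -0.0
grip_force: 0.0
```

>>> drive_tool:
  commands: ".0024 .02 0 0 0 0 0;.0024 .02 0 0 0 0 0;.0024 .02 0 0 0 0 0;.0024 .02 0 0 0 0 0"

```text
time_s: 19.37
eef_pos: [550.7, -144.9, 47.3]
ee_rot: [0.001, 0.749, 0.663, 0.0]
force: [-0.7, -5.8, 1.9]
grip_width: -0.003
grip_force: 0.0
```

>>> drive_tool:
  commands: "0 0 0 0 0 0 0;0 0 0 0 0 0 0"

```text
time_s: 19.53
eef_pos: [550.4, -144.9, 46.6]
ee_rot: [0.0, 0.749, 0.663, 0.0]
force: [-0.2, -1.0, 0.1]
grip_width: 0.002
grip_force: 0.0
```

>>> drive_tool:
  commands: ".0005 .005 0 0 0 0 0;.0005 .005 0 0 0 0 0;0 0 0 0 0 0 0"

```text
time_s: 19.78
eef_pos: [550.4, -144.8, 46.4]
ee_rot: [0.001, 0.749, 0.663, -0.0]
force: [-0.9, -6.0, 1.8]
grip_width: 0.002
grip_force: 0.0
```

>>> drive_tool:
  commands: ".0005 .005 0 0 0 0 0;.0002 .002 0 0 0 0 0;0 0 0 0 0 0 0;0 0 0 0 0 0 0"

```text
time_s: 20.12
eef_pos: [550.5, -144.5, 46.4]
ee_rot: [0.001, 0.749, 0.663, -0.0]
force: [-2.1, -7.9, 1.1]
grip_width: -0.001
grip_force: 0.0
```

The push meets firm, springy resistance, so the stock is touching the buffer. Backing off slowly.

>>> drive_tool:
  commands: "-.0005 -.004 0 0 0 0 0;-.0005 -.004 0 0 0 0 0;-.0005 -.004 0 0 0 0 0;-.0005 -.004 0 0 0 0 0;-.0005 -.005 0 0 0 0 0;-.001 -.01 0 0 0 0 0;-.002 -.02 0 0 0 0 0;-.01 -.1 0 0 0 0 0;-.01 -.1 0 0 0 0 0;0 0 .2 0 0 0 0;0 0 .3 0 0 0 0;0 0 .3 0 0 0 0;0 0 0 0 0 0 0"

```text
time_s: 21.2
eef_pos: [549.8, -170.4, 131.6]
ee_rot: [0.004, 0.749, 0.663, 0.002]
force: [0.8, -0.9, 0.2]
grip_width: 0.002
grip_force: 0.0
```

Run:
```python
from rig import *
print(sense()['eef_pos'],sense()['force'],finish_job())
```

```text
the job is handed in; nothing more can be done
[ 549.7866568  -170.43045136  131.64557193] [ 0.81725813 -0.92961957  0.1732208 ] None
```

I handed the job in at about 21 s, but got no verdict back: the flag is fully down, the stock was pressed on the buffer at an estimated 8 N and released, and my last checks found it flush with the fence and still touching the buffer.

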